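# Level the tilt table and stand the top-heavy body on it

## Task

Get the stability demonstration ready: first turn the black knob of the tilt table until its aluminium plate is level. Then take the body whose weight sits at the top of its stem out of the wooden block and set it down gently (do not drop it), upright, inside the circle engraved on the plate, letting go so carefully that it stays standing still on its small foot. Do not let it fall, and leave the other two bodies in the block and the tongs on the bench where they are.

Things in the scene. Friction and masses are not known exactly. Their poses are not given: they have to be found in the camera images.
- tilt_plate (a joint): Tilt (rad) of the tilt table's plate about its middle axle; 0 = level, negative = the plate edge on the knob side is low (so at the start). Stops at about -0.18 and +0.084. Driven by the knob, 0.12 rad of tilt per 1 rad of knob; stays where it is left.
- tilt_base: Fixed grey cast base of the tilt table, 250 mm (x) x 136 mm (y), 28 mm high; origin at the centre of its underside. The knob stands at x = -75 mm, the plate's centre is at x = +50 mm. Two fixed cheeks, 8 mm wide, stand beside the plate; when level, the plate is flush with their tops.
- plate_mid (a point): Centre of the top face of the aluminium plate and of its engraved circle of 54 mm diameter; 70 mm above the bench. Plate 120 mm along the base, 110 mm across, 10 mm thick. z is the plate's normal, x points along the base away from the knob. The axle runs along y, 12 mm below this point.
- knob_grip (a point): Point on the knob's vertical axis, 103 mm above the bench, where to grip. Black bar 50 x 14 mm, from 86 to 116 mm above the bench, on a 44 mm disc. x runs along the bar and turns with it. Clockwise from above raises the knob-side plate edge. Level when the bar lies along the base; at the start 0.55 to 1.35 rad anticlockwise of that. Turns at 0.1 N m, friction holds it.
- body_high: The top-heavy body, metal, 0.35 to 0.6 kg, 150 mm tall: foot disc 22 mm diameter, 8 mm high; stem 14 mm diameter; steel weight 48 mm diameter from 100 to 140 mm up. Origin: centre of the foot's underside; z up the stem. Centre of mass about 114 mm up: it topples at a lean of about 0.095 rad. Starts upright in one of the block's pockets.
- high_weight (a point): Centre of the steel weight of the top-heavy body, 120 mm above its underside: a good place to grip across the 48 mm diameter.
- rack: Fixed wooden storage block, 90 mm (x) x 220 mm (y), 30 mm high; origin at the centre of its underside. Three 25 mm square pockets, 12 mm deep (floor 18 mm above the bench), at y = -75, 0 and 75 mm, each with one body standing loosely in it; which body stands where varies. The clear side of every weight is along the block's x.
- body_mid: Body like the top-heavy one, same foot and stem, its weight 60 to 100 mm above the underside. Stays in the block.
- body_low: Body like the top-heavy one, its weight 20 to 60 mm above the underside. Stays in the block.
- tongs: Steel crucible tongs, 190 mm long, 8 mm thick, lying on the bench between block and tilt table. Leave alone. Origin: middle, underside.
Not all that is in view belongs to the job. Leave any blue or yellow look-alike of the body_high alone.

How it is judged:
By the outcome, as a careful person would: the job done as asked, in the order asked, and still so for the second after the job is handed in, with the robot touching nothing.
It also fails if it takes over 64 s, if anything falls off the work surface, if the arm or the gripper's body presses on something with over 40 N, if the wrist force passes 120 N, or if a joint passes its speed limit or range.

## Robot

A 6-joint arm with a two-finger parallel gripper is mounted at the origin on the work surface. World frame = base frame: x ahead of the robot, y to its left, z up, the work surface at z = 0. Lengths are in m, angles in rad, forces in N, time in s.
With the tool pointing down it reaches from about 0.3 to 0.775 m from the base axis. Payload 14.6 kg.
Tool frame: the origin (TCP) lies at the very end of the fingers, on their centre line; the grasp point (between the pads) lies 19 mm behind it; y points along the fingers, x is the direction in which the jaws open and shut, and the axes are right-handed (so a half turn about y gives the same grasp; the last joint's range is limited). The gripper opens to 94 mm and grips with 3 to 60 N. Pads are 16 mm wide; open, the fingers measure 119 mm over their backs; the gripper's body (75 mm by 177 mm) begins 78 mm behind the grasp point.
Start: joints at [1.115, 0.3, 1.521, -0, 1.321, -0.067], TCP at [0.208, 0.509, 0.205] pointing down, gripper open.
Joint ranges: [-3.03, 3.03], [-0.79, 2.21], [0.23, 2.52], [-1.04, 4.18], [0, 3.07], [-2.55, 2.55]. Speed limits (rad/s): [2.22, 2.22, 2.57, 3.14, 3.14, 3.14].

## Interface

Orientations are given as [roll, pitch, yaw] about the fixed x, y, z axes, in that order (R = Rz(yaw) Ry(pitch) Rx(roll)).
In Python, from station import * gives the robot as it stands.
- The arm moves only by the tool send_rows, never from a script. Its argument "series" is text: rows parted by semicolons, each of 7 numbers parted by spaces: the turn, a rotation vector about the tool's x, y, z in units of 5 degrees (1.0 is 5 degrees), then the shift along the tool's x, y, z in cm, then the opening, from -1 (shut) to 1 (fully open). A call has exactly 10 rows; each row is the pose to reach, as a shift and turn from the pose commanded when the call began, along the tool's axes at that moment; what a row does not reach only later rows make up. A row lasts 1/12 s, in which the tool goes at most 41.7 mm and 7.16 degrees, less where a joint would pass 70% of its speed; a pose out of reach is approached as far as the arm can. A call with a gripper value outside its range is refused whole. The fingers move at their own pace and stop on an object; "newtons" is the grip in N (left out, the last holds). Time passes only in rows, so rows that repeat a pose let the fingers close, or fill a call up. It gives the time, the measured TCP pose, the force and the opening at its end, in the units of the state.
- get_obs(): the state, without advancing time (a new reading comes with each control period).
- camera(name): name is "side" or "top" or "wrist"; returns the picture (480x640x3 uint8, red, green, blue); there is no depth.
- camera_info(name): a dict with "K" (3x3 intrinsics, pixels), "R" (3x3) and "t" (3): a world point X has camera coordinates R X + t; the wrist camera has in their place "mount" (4x4, takes a point from camera to tool coordinates, whose origin is the TCP and whose axes are the tool frame's). Camera axes: x right, y down, z forward; pixel columns grow to the right and rows downward; lengths in m; the calibration is good to about 2 mm. A picture is of the moment at which its call begins: read the wrist's pose just before it. camera_info takes no time and is no camera call.
- hand_in(): hands the job in, once; it reports no verdict.
The state is a dict: "time_s": time; "qpos": joint angles; "joint_vel": joint speeds; "tau": joint torques, N m; "ee_pos": TCP position; "eef_rot": TCP orientation; "force": force on the tool from outside, world axes, zero at the start; "moment": the same for the moment, N m; "grip_width": finger opening in m.
Only numpy, scipy, OpenCV 4.12 (cv2) and the standard library are available. Lean on these libraries where they do the work, as an engineer would, in place of code of your own. Each camera call takes 0.05 s, during which the arm holds its last target. There are 200 camera calls.

## Working session

There is one attempt and no reset: what is moved stays moved. The work goes in short steps, Python scripts to look and compute and a tool call to move; the robot and the scene stay as the last step left them, time stands still between calls to the robot, and variables do not carry over. Pictures are saved under pics/ and viewed, on a budget of 10 in all, crops included, one or two more only if the job needs it, and the job is handed in when it is done.

Besides the shell and the picture viewer there is one more tool, called by a JSON object that holds its "name" and its "arguments", one argument or row to a line. send_rows: Moves the arm, as the interface text tells. Its arguments: {"type":"object","properties":{"series":{"type":"string"},"newtons":{"type":"number"}},"required":["series"]}

```bash
mkdir -p pics; ls; python3 - <<'E'
from station import *
import cv2,numpy as np
o=get_obs();print(o)
for n in("top","side"):
    cv2.imwrite(f"pics/{n}0.png",camera(n)[:,:,::-1]);i=camera_info(n);print(n,np.round(i["K"],1).tolist(),np.round(i["R"],4).tolist(),np.round(i["t"],4).tolist())
print(camera_info("wrist"))
E
```

```text
pics
{'time_s': 0.0, 'qpos': array([ 1.11543374e+00,  3.00463590e-01,  1.52160852e+00, -5.22705592e-05,
        1.32073162e+00, -6.66278364e-02]), 'joint_vel': array([ 6.97485809e-04,  3.94463631e-04, -2.09531963e-03,  5.05565779e-04,
       -5.61110105e-04,  2.08912451e-05]), 'tau': array([-2.50358744e-04, -5.31824684e+01, -3.52726972e+01,  7.07186619e-02,
        2.46373558e-02, -2.94695084e-06]), 'ee_pos': array([0.20836423, 0.50869636, 0.20487886]), 'eef_rot': array([-1.57076621e+00,  1.21175881e-03,  1.18207456e+00]), 'force': array([ 0.53769796, -0.47489911, -0.47230038]), 'moment': array([-0.03148352,  0.04134948, -0.03881578]), 'grip_width': 0.09369569568772045}
top [[478.5, 0.0, 318.0], [0.0, 478.5, 238.7], [0.0, 0.0, 1.0]] [[0.0092, -0.9999, -0.0099], [-0.9892, -0.0077, -0.1462], [0.1461, 0.0111, -0.9892]] [0.0103, 0.5853, 0.9334]
side [[611.2, 0.0, 321.6], [0.0, 611.2, 230.2], [0.0, 0.0, 1.0]] [[0.9071, -0.4207, 0.0088], [-0.2714, -0.6008, -0.7519], [0.3216, 0.6797, -0.6592]] [-0.5273, 0.2405, 0.7808]
{'K': array([[428.83354544,   0.        , 320.0304966 ],
       [  0.        , 428.83354544, 245.52446659],
       [  0.        ,   0.        ,   1.        ]]), 'mount': array([[ 9.99999219e-01,  6.98893119e-04, -1.03586751e-03,
        -1.03512031e-03],
       [ 1.18042676e-03, -2.56379091e-01,  9.66575588e-01,
        -1.78761522e-01],
       [ 4.09958256e-04, -9.66576057e-01, -2.56379716e-01,
         7.53000553e-02],
       [ 0.00000000e+00,  0.00000000e+00,  0.00000000e+00,
         1.00000000e+00]])}
```

View pics/top0.png

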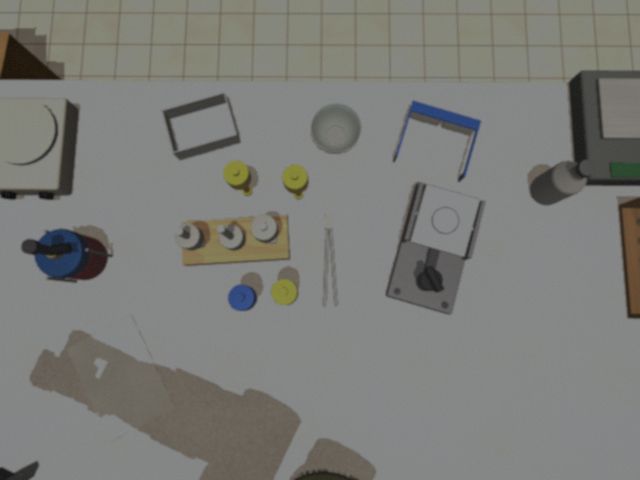

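View pics/side0.png

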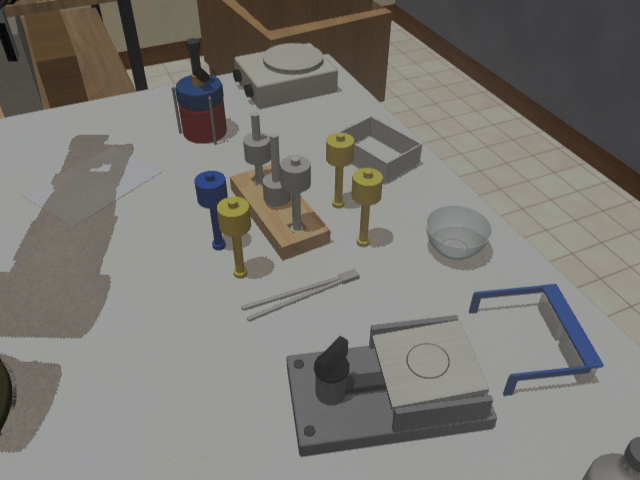

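The top view shows the rack at about (235,240), with bodies at (188,236), (231,236) and (264,228). The tilt table base spans (387,297) to (482,200), with the knob at (430,280). In the side view the top-heavy body is the front one at (295,175), which is the rightmost (low-y) pocket. I'll zoom in for accurate pixels.

```bash
python3 - <<'E'
import cv2,numpy as np
t=cv2.imread("pics/top0.png")
def crop(x,y,w,h,s):
    c=cv2.resize(t[y:y+h,x:x+w],None,fx=s,fy=s,interpolation=cv2.INTER_CUBIC);c=cv2.convertScaleAbs(c,alpha=1.5)
    for i in range(0,w,20):cv2.putText(c,str(x+i),(i*s,8),0,.3,(0,0,255));cv2.line(c,(i*s,0),(i*s,h*s),(0,0,255) ,1) if i%20==0 else 0
    for j in range(0,h,20):cv2.putText(c,str(y+j),(0,j*s+8),0,.3,(0,0,255));cv2.line(c,(0,j*s),(w*s,j*s),(0,0,255),1)
    return c
a=crop(380,175,110,144,4);b=crop(170,200,90,144,4);b=crop(175,180,88,144,4)
b=crop(175,200,120,72,3)
H=np.zeros((576,800,3),np.uint8);H[:576,:440]=a;H[:216,440:800]=b
cv2.imwrite("pics/z1.png",H)
E
```

```text
(no output)
```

View pics/z1.png

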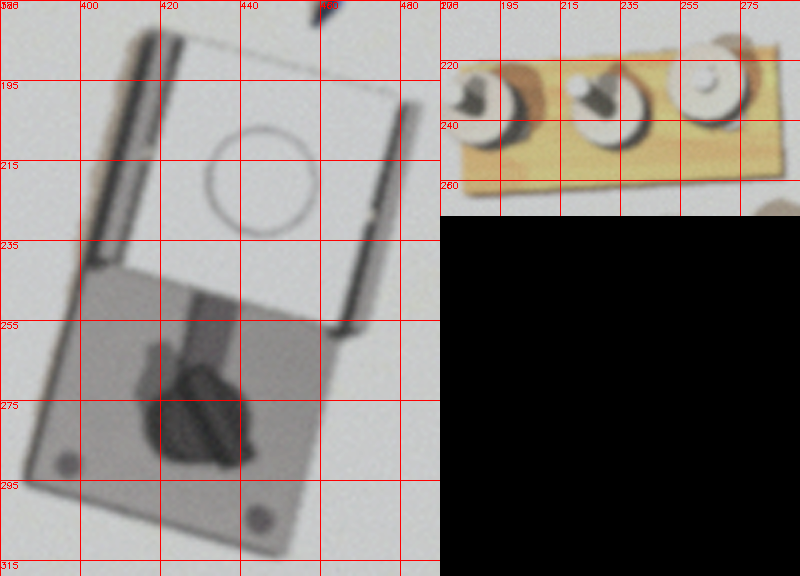

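The crop shows the base's near corners at (386.5,296) and (449,313), and the circle centre at (445.5,220.5). The knob bar runs (428,267) to (440,291). The high weight is at (265,228), and the rack's right corners are (289,215) and (290.5,258.5).

```bash
cat > h.py <<'E'
from station import *
import cv2,numpy as np
from scipy.spatial.transform import Rotation as Ro
def ray(n,px,z,pose=None):
    i=camera_info(n);d=np.linalg.solve(i["K"],[px[0],px[1],1])
    if n=="wrist":
        M=i["mount"];Rt=Ro.from_euler("xyz",pose[1]).as_matrix()
        C=Rt@M[:3,3]+pose[0];d=Rt@M[:3,:3]@d
    else: C=-i["R"].T@i["t"];d=i["R"].T@d
    return C+d*(z-C[2])/d[2]
def proj(n,X,pose=None):
    i=camera_info(n)
    if n=="wrist":
        M=i["mount"];Rt=Ro.from_euler("xyz",pose[1]).as_matrix();p=M[:3,:3].T@(Rt.T@(X-pose[0])-M[:3,3])
    else: p=i["R"]@X+i["t"]
    p=i["K"]@p;return p[:2]/p[2]
def look(n,name):
    o=get_obs();c=camera(n)[:,:,::-1].copy();cv2.imwrite(f"pics/{name}.png",c);return c,(o["ee_pos"],o["eef_rot"])
E
python3 - <<'E'
from h import *
r=lambda p,z:ray("top",p,z)
np.set_printoptions(precision=4,suppress=True)
a,b=r((386.5,296),.028),r((449,313),.028);print("near",a,b,np.linalg.norm(a-b))
u=(b-a)/np.linalg.norm(b-a);ax=np.array([-u[1],u[0],0]);print("axis",ax,np.arctan2(ax[1],ax[0]))
m=(a+b)/2;print("base0",m+.125*ax,"knob",m+.05*ax,"plate",m+.175*ax)
print("circle",r((445.5,220.5),.07))
k1,k2=r((428,267),.116),r((440,291),.116);d=k1-k2;print("bar",k1,k2,(k1+k2)/2,np.arctan2(d[1],d[0]),np.linalg.norm(d))
print("high",r((265,228),.158),r((263.3,226),.168))
p,q,s=r((289,215),.03),r((290.5,258.5),.03),r((181,264.5),.03);print("rack",p,q,s)
d=s-q;print("rack y-ax",np.arctan2(d[1],d[0])-np.pi/2,np.linalg.norm(d),np.linalg.norm(p-q))
c=(p+s)/2;th=np.arctan2(d[1],d[0]);print("pocket",c-.075*np.array([np.cos(th),np.sin(th),0]))
print("sidecheck high", proj("side",r((265,228),.158)))
E
```

```text
near [ 0.4708 -0.125   0.028 ] [ 0.4378 -0.2507  0.028 ] 0.12999281148854713
axis [ 0.9672 -0.2538  0.    ] -0.25665525497327785
base0 [ 0.5752 -0.2196  0.028 ] knob [ 0.5026 -0.2006  0.028 ] plate [ 0.6235 -0.2323  0.028 ]
circle [ 0.6199 -0.2384  0.07  ]
bar [ 0.5227 -0.1914  0.116 ] [ 0.4783 -0.2124  0.116 ] [ 0.5005 -0.2019  0.116 ] 0.4437716099736111 0.049132067856182786
high [0.5871 0.1099 0.158 ] [0.589  0.1118 0.168 ]
rack [0.6367 0.0763 0.03  ] [0.5456 0.0716 0.03  ] [0.5313 0.2969 0.03  ]
rack y-ax 0.06319607053233045 0.22572372387811132 0.0912194038874317
pocket [0.5887 0.1118 0.03  ]
sidecheck high [295.8477 162.8119]
```

```bash
cat >> h.py <<'E'
def delta(p,yaw,frm=None):
    if frm is None:
        o=get_obs();frm=(o["ee_pos"],o["eef_rot"])
    R0=Ro.from_euler("xyz",frm[1]);R1=Ro.from_euler("xyz",[-np.pi/2,0,yaw])
    rv=(R0.inv()*R1).as_rotvec();s=R0.inv().apply(np.array(p)-frm[0])
    print("turn",np.round(np.degrees(rv)/5,3),"shift cm",np.round(s*100,2));return (np.array(p),[-np.pi/2,0,yaw])
E
python3 - <<'E'
from h import *
f=delta((.39,.17,.22),.03);delta((.502,-.201,.20),-1.127,f)
E
```

```text
turn [ 7.0000e-03  1.3201e+01 -1.1000e-02] shift cm [-24.46  -1.48 -29.64]
turn [ 0.    13.258 -0.   ] shift cm [ 10.08   2.   -37.42]
```

{"name": "send_rows", "arguments": {
  "series": "0 1.3 0 -2.4 -0.15 -3 1; 0 2.6 0 -4.9 -0.3 -6 1; 0 4 0 -7.3 -0.45 -9 1; 0 5.3 0 -9.8 -0.6 -12 1; 0 6.6 0 -12.2 -0.75 -15 1; 0 7.9 0 -14.7 -0.9 -18 1; 0 9.2 0 -17.1 -1 -21 1; 0 10.6 0 -19.6 -1.2 -24 1; 0 11.9 0 -22 -1.35 -27 1; 0 13.2 0 -24.5 -1.5 -29.6 1"
}}

```text
time_s: 0.93
ee_pos: [0.3901, 0.1681, 0.2205]
eef_rot: [-1.571, -0.0, 0.024]
force: [-0.5, 1.3, -0.6]
grip_width: 0.0936
```

{"name": "send_rows", "arguments": {
  "series": "0 1.3 0 1 0.2 -3.7 1; 0 2.6 0 2 0.4 -7.5 1; 0 4 0 3 0.6 -11.2 1; 0 5.3 0 4 0.8 -15 1; 0 6.6 0 5 1 -18.7 1; 0 7.9 0 6 1.2 -22.4 1; 0 9.2 0 7 1.4 -26.2 1; 0 10.6 0 8 1.6 -30 1; 0 11.9 0 9 1.8 -33.7 1; 0 13.25 0 10.1 2 -37.4 1"
}}

```text
time_s: 1.77
ee_pos: [0.5017, -0.2028, 0.2001]
eef_rot: [-1.571, 0.0, -1.132]
force: [0.7, 1.7, -0.1]
grip_width: 0.0938
```

```bash
python3 - <<'E'
from h import *
c,pose=look("wrist","w1");print(pose,get_obs()["time_s"])
print(proj("wrist",np.array([.502,-.201,.116]),pose))
E
```

```text
(array([ 0.50167194, -0.20282786,  0.2000826 ]), array([-1.57106768e+00,  3.76914159e-04, -1.13217656e+00])) 1.8167
[317.25077681 248.47996047]
```

View pics/w1.png

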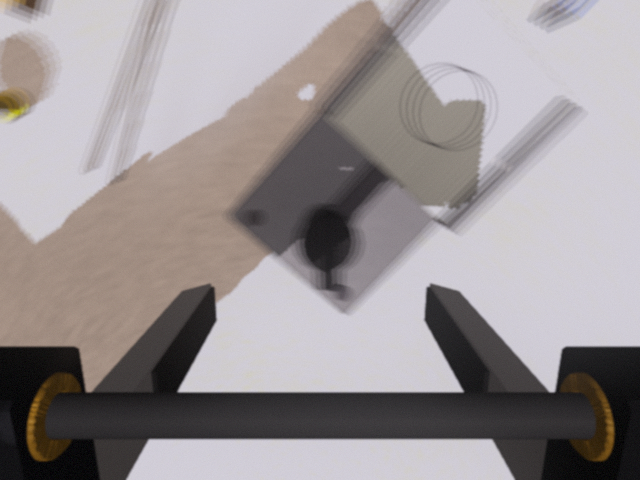

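The wrist picture has motion blur. The knob is at about (327,245) against a predicted (317,248), so it's close. I'll measure again now the arm is still.

```bash
python3 - <<'E'
from h import *
c,pose=look("wrist","w2");print(pose)
a=c[180:320,260:400]
g=cv2.cvtColor(a,cv2.COLOR_BGR2GRAY);print(np.percentile(g,[1,3,5,10,20,40]))
z=cv2.resize(cv2.convertScaleAbs(a,alpha=1.8),None,fx=4,fy=4,interpolation=cv2.INTER_CUBIC);cv2.imwrite("pics/w2z.png",z)
E
```

```text
(array([ 0.50268278, -0.2077189 ,  0.19914333]), array([-1.57189018e+00, -3.45463559e-04, -1.14418482e+00]))
[24. 27. 29. 33. 51. 96.]
```

View pics/w2z.png

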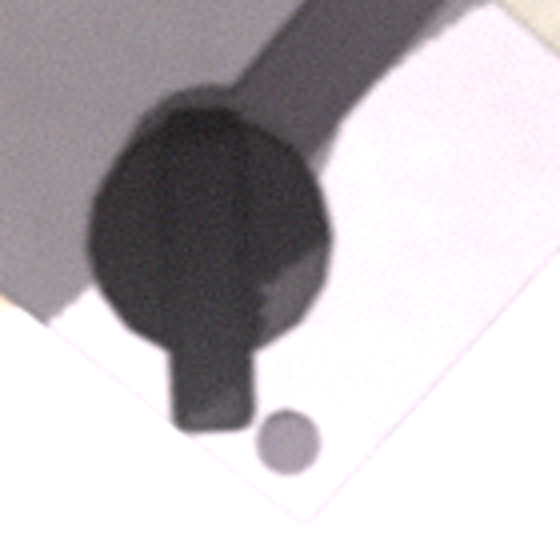

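The bar runs from (311.4,206.8) to (313,286) in wrist pixels, almost vertical in the image. The base's near corner is at about (336.5,310).

```bash
python3 - <<'E'
from h import *
o=get_obs();pose=(np.array([ 0.50268278, -0.2077189 ,  0.19914333]),np.array([-1.57189018e+00, -3.45463559e-04, -1.14418482e+00]));print(o["ee_pos"],o["eef_rot"])
a,b=ray("wrist",(311.4,206.8),.116,pose),ray("wrist",(313,285),.116,pose);d=a-b
print(a,b,(a+b)/2,np.linalg.norm(d),np.arctan2(d[1],d[0]))
d1=ray("wrist",(336.5,310),.028,pose),ray("wrist",(260+50/4,180+322/4),.028,pose),ray("wrist",(260+558/4,180+250/4),.028,pose);print(d1)
e=d1[2]-d1[0];print("axis",np.arctan2(e[1],e[0]))
delta(((a+b)/2)*[1,1,0]+[0,0,.088],-1.15)
E
```

```text
[ 0.50189407 -0.20474542  0.19906793] [-1.57213250e+00  9.20473754e-04 -1.13499931e+00]
[ 0.526024   -0.19157285  0.116     ] [ 0.47973478 -0.21348201  0.116     ] [ 0.50287939 -0.20252743  0.116     ] 0.05121233199837257 0.4420686961712545
(array([ 0.43691643, -0.25400577,  0.028     ]), array([ 0.45557234, -0.18509665,  0.028     ]), array([ 0.51448722, -0.27639119,  0.028     ]))
axis -0.28094756355444916
turn [ 0.015  0.172 -0.01 ] shift cm [-0.15 11.11  0.2 ]
```

{"name": "send_rows", "arguments": {
  "series": "0 0 0 0 1.2 0 1; 0 0 0 -0.1 2.5 0.1 1; 0 0 0 -0.1 4 0.1 1; 0 0 0 -0.1 5.5 0.2 1; 0 0 0 -0.1 7 0.2 1; 0 0 0 -0.1 8.3 0.2 1; 0 0 0 -0.1 9.3 0.2 1; 0 0 0 -0.1 10.1 0.2 1; 0 0 0 -0.1 10.6 0.2 1; 0 0 0 -0.1 10.8 0.2 1",
  "newtons": 20
}}

```text
time_s: 2.7
ee_pos: [0.503, -0.1988, 0.0919]
eef_rot: [-1.571, 0.0, -1.126]
force: [0.6, -0.6, -0.3]
grip_width: 0.0944
```

{"name": "send_rows", "arguments": {
  "series": "0 0 0 0 0 0 0.4; 0 0 0 0 0 0 0; 0 0 0 0 0 0 -0.4; 0 0 0 0 0 0 -0.6; 0 0 0 0 0 0 -0.8; 0 0 0 0 0 0 -1; 0 0 0 0 0 0 -1; 0 0 0 0 0 0 -1; 0 0 0 0 0 0 -1; 0 0 0 0 0 0 -1",
  "newtons": 20
}}

```text
time_s: 3.53
ee_pos: [0.5031, -0.199, 0.0924]
eef_rot: [-1.571, 0.0, -1.126]
force: [0.3, -0.1, 0.3]
grip_width: 0.0303
```

{"name": "send_rows", "arguments": {
  "series": "0 0 0 0.1 0 -0.05 -1; 0 0 0 0.2 0 -0.1 -1; 0 0 0 0.3 0 -0.15 -1; 0 0 0 0.3 0 -0.15 -1; 0 0 0 0.3 0 -0.15 -1; 0 0 0 0.3 0 -0.15 -1; 0 0 0 0.3 0 -0.15 -1; 0 0 0 0.3 0 -0.15 -1; 0 0 0 0.3 0 -0.15 -1; 0 0 0 0.3 0 -0.15 -1",
  "newtons": 40
}}

```text
time_s: 4.37
ee_pos: [0.5031, -0.202, 0.0925]
eef_rot: [-1.571, 0.001, -1.126]
force: [1.0, 4.2, 1.7]
grip_width: 0.014
```

{"name": "send_rows", "arguments": {
  "series": "0 0.5 0 0 0 0 -1; 0 1.4 0 0 0 0 -1; 0 2.4 0 0 0 0 -1; 0 3.4 0 0 0 0 -1; 0 4.4 0 0 0 0 -1; 0 5.4 0 0 0 0 -1; 0 6.4 0 0 0 0 -1; 0 7.3 0 0 0 0 -1; 0 7.9 0 0 0 0 -1; 0 8.1 0 0 0 0 -1"
}}

```text
time_s: 5.2
ee_pos: [0.5032, -0.2037, 0.0925]
eef_rot: [-1.569, -0.002, -1.836]
force: [1.6, -8.4, -2.8]
grip_width: 0.0136
```

{"name": "send_rows", "arguments": {
  "series": "0 0 0 0 0 0 -1; 0 0 0 0 0 0 -1; 0 0 0 0 0 0 -1; 0 0 0 0 0 0 0; 0 0 0 0 0 0 0.5; 0 0 0 0 0 0 1; 0 0 0 0 0 0 1; 0 0 0 0 0 0 1; 0 0 0 0 0 0 1; 0 0 0 0 0 0 1"
}}

```text
time_s: 6.03
ee_pos: [0.503, -0.2023, 0.0925]
eef_rot: [-1.571, -0.0, -1.833]
force: [-1.0, -0.8, 0.0]
grip_width: 0.057
```

```bash
python3 - <<'E'
from h import *
look("top","top1");look("side","side1");o=get_obs();print(o["grip_width"],o["eef_rot"])
a=cv2.imread("pics/side1.png")[300:460,280:500]
cv2.imwrite("pics/s1z.png",cv2.resize(cv2.convertScaleAbs(a,alpha=1.6),None,fx=3.6,fy=3.6,interpolation=cv2.INTER_CUBIC))
E
```

```text
0.06487646754375379 [-1.57077352e+00  1.66634586e-06 -1.83299509e+00]
```

View pics/s1z.png

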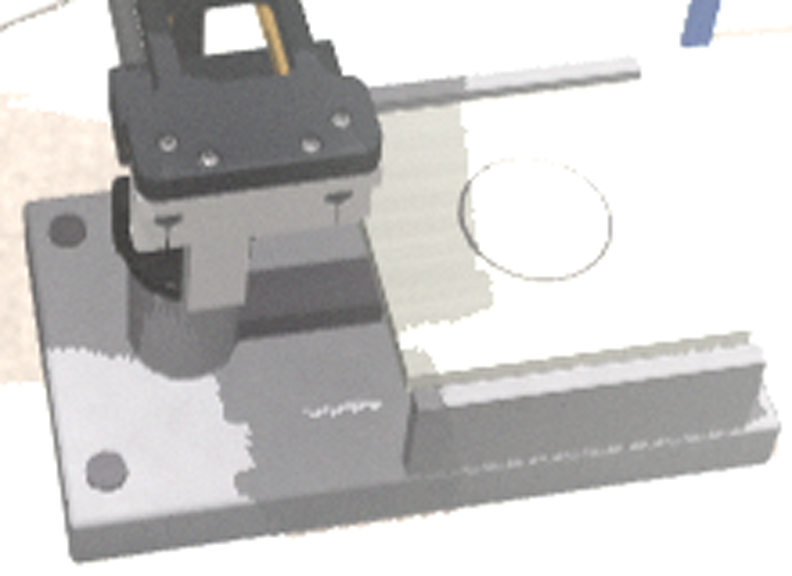

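The plate edge and cheek top look parallel and flush. I'll raise the arm and check the bar's angle against the base edges from directly above.

{"name": "send_rows", "arguments": {
  "series": "0 0 0 0 -1 0 1; 0 0 0 0 -3 0 1; 0 0 0 0 -6 0 1; 0 0 0 0 -9 0 1; 0 0 0 0 -12 0 1; 0 0 0 0 -14 0 1; 0 0 0 0 -15 0 1; 0 0 0 0 -15 0 1; 0 0 0 0 -15 0 1; 0 0 0 0 -15 0 1"
}}

```text
time_s: 6.97
ee_pos: [0.5026, -0.2021, 0.2409]
eef_rot: [-1.573, 0.0, -1.833]
force: [0.3, -0.6, -0.0]
grip_width: 0.0941
```

```bash
python3 - <<'E'
from h import *
c,pose=look("wrist","w3");look("top","top2");look("side","side2");print(pose)
s=cv2.imread("pics/side2.png")[300:460,280:500]
z=np.zeros((600,800,3),np.uint8)
z[:480,:]=0
a=c[40:330,200:460];a=cv2.resize(cv2.convertScaleAbs(a,alpha=1.0),None,fx=1.7,fy=1.7,interpolation=cv2.INTER_CUBIC)
b=cv2.resize(s,None,fx=1.6,fy=1.6,interpolation=cv2.INTER_CUBIC)
z[:a.shape[0],:a.shape[1]]=a;z[:b.shape[0],448:448+b.shape[1]]=b
t=cv2.resize(cv2.imread("pics/top2.png")[175:319,380:490],None,fx=2.2,fy=2.2,interpolation=cv2.INTER_CUBIC);z[260:260+t.shape[0],500:500+t.shape[1]]=t
cv2.imwrite("pics/w3z.png",z)
E
```

```text
(array([ 0.50257835, -0.20214739,  0.24087208]), array([-1.57318211e+00,  4.44615105e-04, -1.83303896e+00]))
```

View pics/w3z.png

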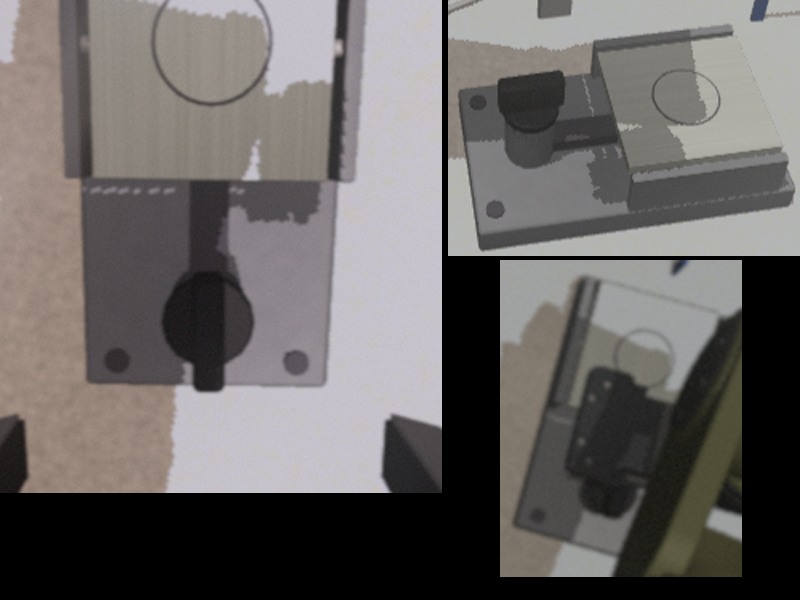

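The wrist view shows the bar parallel to the base within about 0.01 rad, and the side view shows the plate flush with the cheeks, so it is level. Next I'll get the circle centre and the path to the body.

```bash
python3 - <<'E'
from h import *
np.set_printoptions(precision=4,suppress=True)
pose=(np.array([ 0.50257835, -0.20214739,  0.24087208]),np.array([-1.57318211e+00,  4.44615105e-04, -1.83303896e+00]))
c=cv2.imread("pics/w3.png");g=cv2.cvtColor(c,cv2.COLOR_BGR2GRAY)
print(cv2.HoughCircles(g,cv2.HOUGH_GRADIENT_ALT,1,20,param1=150,param2=.7,minRadius=25,maxRadius=45))
f=lambda x,y,z:ray("wrist",(x/1.7+200,y/1.7+40),z,pose)
print("circ",f(212,44,.07))
for n,p in dict(nl=(88,382),nr=(325.5,385)).items():print(n,f(*p,.028))
a,b=f(88,382,.028),f(325.5,385,.028);u=(b-a)/np.linalg.norm(b-a);ax=np.array([-u[1],u[0],0]);print(np.linalg.norm(b-a),np.arctan2(ax[1],ax[0]),(a+b)/2+.175*ax,(a+b)/2+.05*ax)
print("plate near edge",f(85,180,.07),f(333,180,.07),"bar",f(208,389,.116),f(208,272,.116))
E
```

```text
[[[324.      65.      35.9475]
  [320.     229.      27.8364]]]
circ [ 0.6184 -0.2382  0.07  ]
nl [ 0.4708 -0.1274  0.028 ]
nr [ 0.4344 -0.2561  0.028 ]
0.13371131514042797 -0.2753085297295578 [ 0.621  -0.2393  0.028 ] [ 0.5007 -0.2053  0.028 ]
plate near edge [ 0.5766 -0.1657  0.07  ] [ 0.5466 -0.2776  0.07  ] bar [ 0.4772 -0.1984  0.116 ] [ 0.527  -0.2117  0.116 ]
```

```bash
python3 - <<'E'
from h import *
f=delta((.55,-.04,.25),-.89);delta((.588,.111,.25),.063,f)
E
```

```text
turn [  0.019 -10.807  -0.014] shift cm [-16.89  -0.87   0.36]
turn [ -0.    -10.921   0.   ] shift cm [-9.34  0.   12.46]
```

{"name": "send_rows", "arguments": {
  "series": "0 -1.1 0 -1.7 -0.1 0 1; 0 -2.2 0 -3.4 -0.2 0.1 1; 0 -3.2 0 -5.1 -0.3 0.1 1; 0 -4.3 0 -6.8 -0.4 0.2 1; 0 -5.4 0 -8.5 -0.4 0.2 1; 0 -6.5 0 -10.2 -0.5 0.2 1; 0 -7.6 0 -11.9 -0.6 0.3 1; 0 -8.6 0 -13.5 -0.7 0.3 1; 0 -9.7 0 -15.2 -0.8 0.4 1; 0 -10.8 0 -16.9 -0.9 0.4 1"
}}

```text
time_s: 7.95
ee_pos: [0.5508, -0.0394, 0.2507]
eef_rot: [-1.572, 0.001, -0.886]
force: [0.0, -0.7, -0.4]
grip_width: 0.0941
```

{"name": "send_rows", "arguments": {
  "series": "0 -1.3 0 -1.1 0 1.5 1; 0 -2.6 0 -2.2 0 3 1; 0 -3.9 0 -3.3 0 4.5 1; 0 -5.2 0 -4.4 0 6 1; 0 -6.5 0 -5.5 0 7.5 1; 0 -7.8 0 -6.6 0 9 1; 0 -9.1 0 -7.8 0 10.4 1; 0 -10.2 0 -8.7 0 11.7 1; 0 -10.8 0 -9.3 0 12.4 1; 0 -10.9 0 -9.3 0 12.5 1"
}}

```text
time_s: 8.78
ee_pos: [0.5893, 0.1122, 0.2505]
eef_rot: [-1.571, 0.001, 0.065]
force: [-0.1, 0.6, 0.5]
grip_width: 0.0943
```

{"name": "send_rows", "arguments": {
  "series": "0 0 0 0 0 0 1; 0 0 0 0 0 0 1; 0 0 0 0 0 0 1; 0 0 0 0 0 0 1; 0 0 0 0 0 0 1; 0 0 0 0 0 0 1; 0 0 0 0 0 0 1; 0 0 0 0 0 0 1; 0 0 0 0 0 0 1; 0 0 0 0 0 0 1"
}}

```text
time_s: 9.62
ee_pos: [0.5894, 0.1107, 0.2514]
eef_rot: [-1.571, 0.0, 0.061]
force: [0.9, -0.1, 0.1]
grip_width: 0.0938
```

```bash
python3 - <<'E'
from h import *
np.set_printoptions(precision=4,suppress=True)
c,pose=look("wrist","w4");print(pose)
for X in ([.588,.111,.158],[.588,.111,.168],[.588,.111,.03]):print(proj("wrist",np.array(X),pose))
E
```

```text
(array([0.5894, 0.1107, 0.2514]), array([-1.5708,  0.0001,  0.0606]))
[320.0699 246.9942]
[320.0637 251.0999]
[320.1233 211.718 ]
```

View pics/w4.png

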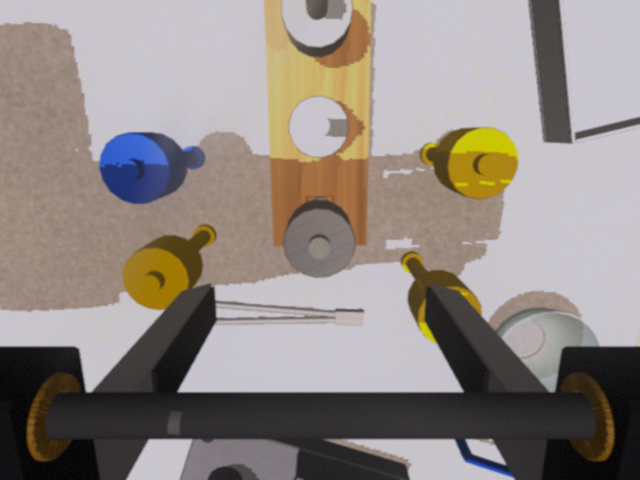

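The wrist view shows the steel top-heavy weight with its cap at (319,245) and its disc centred at about (319.5,241). It is centred between the jaws, and the rack is square to the image. The fingers have room on both sides.

```bash
python3 - <<'E'
from h import *
np.set_printoptions(precision=4,suppress=True)
o=get_obs();pose=(o["ee_pos"],o["eef_rot"]);print(pose)
print(ray("wrist",(319,245),.168,pose),ray("wrist",(319.5,241),.158,pose))
f=delta((.588,.114,.12),.061)
# yellow/blue weights
for p in((155,290),(145,165),(478,165),(450,310)):print(ray("wrist",p,.13,pose))
E
```

```text
(array([0.5894, 0.1107, 0.2514]), array([-1.5708, -0.    ,  0.0606]))
[0.5871 0.115  0.168 ] [0.5874 0.115  0.158 ]
turn [ 0.    -0.004  0.   ] shift cm [-0.12 13.14  0.33]
[0.4677 0.0628 0.13  ]
[0.4643 0.1546 0.13  ]
[0.6937 0.1686 0.13  ]
[0.6893 0.0603 0.13  ]
```

{"name": "send_rows", "arguments": {
  "series": "0 0 0 -0.1 1 0.1 1; 0 0 0 -0.2 2.5 0.3 1; 0 0 0 -0.2 4.5 0.3 1; 0 0 0 -0.2 6.5 0.3 1; 0 0 0 -0.2 8.5 0.3 1; 0 0 0 -0.2 10.3 0.3 1; 0 0 0 -0.2 11.6 0.3 1; 0 0 0 -0.2 12.5 0.3 1; 0 0 0 -0.2 13 0.3 1; 0 0 0 -0.2 13.1 0.3 1"
}}

```text
time_s: 10.5
ee_pos: [0.5869, 0.1136, 0.1195]
eef_rot: [-1.571, 0.001, 0.061]
force: [-0.6, 0.0, 0.4]
grip_width: 0.094
```

{"name": "send_rows", "arguments": {
  "series": "0 0 0 0 0 0 0.8; 0 0 0 0 0 0 0.6; 0 0 0 0 0 0 0.5; 0 0 0 0 0 0 0.4; 0 0 0 0 0 0 0.3; 0 0 0 0 0 0 0.25; 0 0 0 0 0 0 0.2; 0 0 0 0 0 0 0.15; 0 0 0 0 0 0 0.15; 0 0 0 0 0 0 0.15",
  "newtons": 6
}}

```text
time_s: 11.33
ee_pos: [0.5872, 0.1136, 0.1204]
eef_rot: [-1.571, 0.0, 0.061]
force: [-0.6, 0.9, 0.1]
grip_width: 0.0544
```

{"name": "send_rows", "arguments": {
  "series": "0 0 0 0 0 0 0.1; 0 0 0 0 0 0 0.08; 0 0 0 0 0 0 0.06; 0 0 0 0 0 0 0.04; 0 0 0 0 0 0 0.02; 0 0 0 0 0 0 0; 0 0 0 0 0 0 -0.1; 0 0 0 0 0 0 -0.2; 0 0 0 0 0 0 -0.3; 0 0 0 0 0 0 -0.3",
  "newtons": 6
}}

```text
time_s: 12.17
ee_pos: [0.5873, 0.1136, 0.1205]
eef_rot: [-1.571, -0.0, 0.061]
force: [1.3, -0.1, 0.3]
grip_width: 0.0478
```

{"name": "send_rows", "arguments": {
  "series": "0 0 0 0 0 0 -1; 0 0 0 0 0 0 -1; 0 0 0 0 0 0 -1; 0 0 0 0 0 0 -1; 0 0 0 0 0 0 -1; 0 0 0 0 0 0 -1; 0 0 0 0 -0.1 0 -1; 0 0 0 0 -0.3 0 -1; 0 0 0 0 -0.6 0 -1; 0 0 0 0 -0.9 0 -1",
  "newtons": 30
}}

```text
time_s: 13.0
ee_pos: [0.5869, 0.1136, 0.1293]
eef_rot: [-1.571, 0.001, 0.061]
force: [0.4, 0.2, -5.6]
grip_width: 0.0481
```

{"name": "send_rows", "arguments": {
  "series": "0 0 0 0 -0.4 0 -1; 0 0 0 0 -1 0 -1; 0 0 0 0 -1.8 0 -1; 0 0 0 0 -2.8 0 -1; 0 0 0 0 -4 0 -1; 0 0 0 0 -5.2 0 -1; 0 0 0 0 -6.4 0 -1; 0 0 0 0 -7.4 0 -1; 0 0 0 0 -8 0 -1; 0 0 0 0 -8.2 0 -1"
}}

```text
time_s: 13.83
ee_pos: [0.5875, 0.1136, 0.2129]
eef_rot: [-1.571, -0.002, 0.061]
force: [-0.2, 1.2, -5.3]
grip_width: 0.0478
```

```bash
python3 - <<'E'
from h import *
np.set_printoptions(precision=4,suppress=True)
c,pose=look("side","side3");o=get_obs();print(o["ee_pos"],o["eef_rot"],o["force"],o["moment"],o["grip_width"])
cv2.imwrite("pics/s3z.png",cv2.resize(cv2.imread("pics/side3.png")[60:300,200:440],None,fx=2.4,fy=2.4,interpolation=cv2.INTER_CUBIC))
delta((.619,-.238,.2105),.061)
E
```

```text
[0.5874 0.1137 0.2124] [-1.5707 -0.0011  0.0606] [ 0.5173  1.111  -4.7008] [-0.0293  0.0481  0.0494] 0.04801675758718458
turn [-0.001 -0.005  0.013] shift cm [  1.02   0.19 -35.29]
```

View pics/s3z.png

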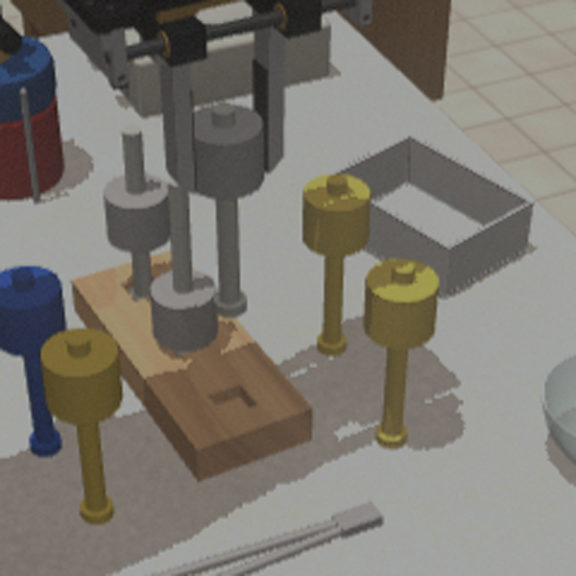

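The body hangs upright in the grip, the pocket is empty, and the other two bodies and the tongs are undisturbed. Moving slowly to the plate.

{"name": "send_rows", "arguments": {
  "series": "0 0 0 0 0 -0.3 -1; 0 0 0 0 0 -0.9 -1; 0 0 0 0.1 0 -1.8 -1; 0 0 0 0.1 0 -3 -1; 0 0 0 0.2 0 -4.5 -1; 0 0 0 0.2 0 -6.3 -1; 0 0 0 0.3 0 -8.3 -1; 0 0 0 0.3 0 -10.4 -1; 0 0 0 0.4 0 -12.6 -1; 0 0 0 0.4 0 -14.8 -1"
}}

```text
time_s: 14.72
ee_pos: [0.6, -0.0361, 0.2112]
eef_rot: [-1.571, 0.0, 0.06]
force: [0.3, -0.5, -5.2]
grip_width: 0.0481
```

{"name": "send_rows", "arguments": {
  "series": "0 0 0 0.1 0 -2.2 -1; 0 0 0 0.1 0 -4.4 -1; 0 0 0 0.2 0 -6.6 -1; 0 0 0 0.3 0 -8.8 -1; 0 0 0 0.4 0 -11 -1; 0 0 0 0.4 0 -13.2 -1; 0 0 0 0.5 0 -15.2 -1; 0 0 0 0.5 0 -17 -1; 0 0 0 0.6 0 -18.5 -1; 0 0 0 0.6 0 -19.6 -1"
}}

```text
time_s: 15.55
ee_pos: [0.6177, -0.2314, 0.211]
eef_rot: [-1.571, 0.001, 0.059]
force: [0.3, 1.0, -5.5]
grip_width: 0.0478
```

{"name": "send_rows", "arguments": {
  "series": "0 0 0 0 0 -0.5 -1; 0 0 0 0 0 -0.8 -1; 0 0 0 0 0 -0.9 -1; 0 0 0 0 0 -0.9 -1; 0 0 0 0 0 -0.9 -1; 0 0 0 0 0 -0.9 -1; 0 0 0 0 0 -0.9 -1; 0 0 0 0 0 -0.9 -1; 0 0 0 0 0 -0.9 -1; 0 0 0 0 0 -0.9 -1"
}}

```text
time_s: 16.38
ee_pos: [0.6186, -0.238, 0.2115]
eef_rot: [-1.571, -0.0, 0.061]
force: [-0.6, -0.1, -5.4]
grip_width: 0.0474
```

```bash
python3 - <<'E'
from h import *
np.set_printoptions(precision=4,suppress=True)
c,pose=look("side","side4");o=get_obs();print(o["ee_pos"],o["eef_rot"],o["force"],o["moment"],o["grip_width"])
look("wrist","w5")
z=cv2.resize(cv2.imread("pics/side4.png")[200:440,280:520],None,fx=2.4,fy=2.4,interpolation=cv2.INTER_CUBIC)
cv2.imwrite("pics/s4z.png",z)
# expected axis in side view for an upright body under the TCP
X=o["ee_pos"].copy();
for h in(0,.15):X[2]=o["ee_pos"][2]-.1025+h;p=proj("side",X);print("crop px",(p-[280,200])*2.4)
delta((.619,-.239,.1785),o["eef_rot"][2])
E
```

```text
[ 0.6186 -0.2381  0.2114] [-1.5708  0.      0.0607] [-0.4292 -0.405  -5.1207] [-0.0771  0.0815 -0.0308] 0.0475021797226644
crop px [365.1575 335.3873]
crop px [408.6892 119.9605]
turn [-0. -0. -0.] shift cm [ 0.03  3.29 -0.09]
```

View pics/s4z.png

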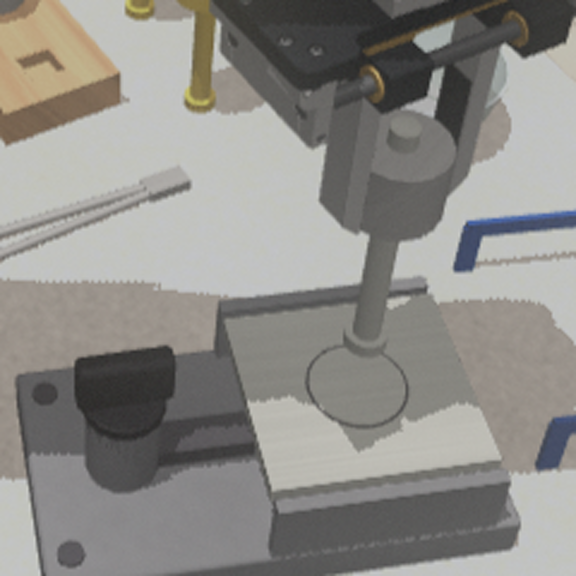

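The side view shows the body upright, with its foot at crop (365,343) above the engraved circle at (357,386). Lowering now, and the last millimetres I'll step down by watching the force.

{"name": "send_rows", "arguments": {
  "series": "0 0 0 0 0.3 0 -1; 0 0 0 0 0.8 0 -1; 0 0 0 0 1.4 0 -1; 0 0 0 0 2 0 -1; 0 0 0 0 2.6 0 -1; 0 0 0 0 3 0 -1; 0 0 0 0 3.25 0 -1; 0 0 0 0 3.4 0 -1; 0 0 0 0 3.45 0 -1; 0 0 0 0 3.5 0 -1"
}}

```text
time_s: 17.32
ee_pos: [0.6187, -0.2382, 0.1766]
eef_rot: [-1.571, -0.0, 0.061]
force: [0.3, -0.0, -5.5]
grip_width: 0.0473
```

{"name": "send_rows", "arguments": {
  "series": "0 0 0 0 0.03 0 -1; 0 0 0 0 0.06 0 -1; 0 0 0 0 0.09 0 -1; 0 0 0 0 0.12 0 -1; 0 0 0 0 0.15 0 -1; 0 0 0 0 0.18 0 -1; 0 0 0 0 0.2 0 -1; 0 0 0 0 0.2 0 -1; 0 0 0 0 0.2 0 -1; 0 0 0 0 0.2 0 -1"
}}

```text
time_s: 18.15
ee_pos: [0.6186, -0.2381, 0.1744]
eef_rot: [-1.571, 0.0, 0.061]
force: [0.2, -0.4, -5.4]
grip_width: 0.0472
```

{"name": "send_rows", "arguments": {
  "series": "0 0 0 0 0.02 0 -1; 0 0 0 0 0.04 0 -1; 0 0 0 0 0.06 0 -1; 0 0 0 0 0.08 0 -1; 0 0 0 0 0.1 0 -1; 0 0 0 0 0.1 0 -1; 0 0 0 0 0.1 0 -1; 0 0 0 0 0.1 0 -1; 0 0 0 0 0.1 0 -1; 0 0 0 0 0.1 0 -1"
}}

```text
time_s: 18.98
ee_pos: [0.6186, -0.2381, 0.1734]
eef_rot: [-1.571, -0.0, 0.061]
force: [0.5, -0.1, -7.0]
grip_width: 0.0475
```

{"name": "send_rows", "arguments": {
  "series": "0 0 0 0 0.01 0 -1; 0 0 0 0 0.02 0 -1; 0 0 0 0 0.03 0 -1; 0 0 0 0 0.04 0 -1; 0 0 0 0 0.05 0 -1; 0 0 0 0 0.05 0 -1; 0 0 0 0 0.05 0 -1; 0 0 0 0 0.05 0 -1; 0 0 0 0 0.05 0 -1; 0 0 0 0 0.05 0 -1"
}}

```text
time_s: 19.82
ee_pos: [0.6186, -0.2381, 0.173]
eef_rot: [-1.571, -0.0, 0.061]
force: [0.1, 0.7, -5.4]
grip_width: 0.048
```

{"name": "send_rows", "arguments": {
  "series": "0 0 0 0 0.01 0 -1; 0 0 0 0 0.02 0 -1; 0 0 0 0 0.03 0 -1; 0 0 0 0 0.04 0 -1; 0 0 0 0 0.05 0 -1; 0 0 0 0 0.05 0 -1; 0 0 0 0 0.05 0 -1; 0 0 0 0 0.05 0 -1; 0 0 0 0 0.05 0 -1; 0 0 0 0 0.05 0 -1"
}}

```text
time_s: 20.65
ee_pos: [0.6186, -0.2381, 0.1726]
eef_rot: [-1.571, -0.0, 0.061]
force: [-0.0, 0.3, -4.0]
grip_width: 0.0475
```

{"name": "send_rows", "arguments": {
  "series": "0 0 0 0 0.01 0 -1; 0 0 0 0 0.02 0 -1; 0 0 0 0 0.03 0 -1; 0 0 0 0 0.04 0 -1; 0 0 0 0 0.05 0 -1; 0 0 0 0 0.05 0 -1; 0 0 0 0 0.05 0 -1; 0 0 0 0 0.05 0 -1; 0 0 0 0 0.05 0 -1; 0 0 0 0 0.05 0 -1"
}}

```text
time_s: 21.48
ee_pos: [0.6187, -0.2382, 0.1724]
eef_rot: [-1.571, -0.001, 0.061]
force: [-1.7, 0.3, 5.9]
grip_width: 0.0476
```

The foot is seated (about 6 N beyond its weight). Relaxing the grip first, then opening very slowly.

{"name": "send_rows", "arguments": {
  "series": "0 0 0 0 0 0 -1; 0 0 0 0 0 0 -1; 0 0 0 0 0 0 -1; 0 0 0 0 0 0 -1; 0 0 0 0 0 0 -1; 0 0 0 0 0 0 -1; 0 0 0 0 0 0 -1; 0 0 0 0 0 0 -1; 0 0 0 0 0 0 -1; 0 0 0 0 0 0 -1",
  "newtons": 10
}}

```text
time_s: 22.32
ee_pos: [0.6189, -0.2382, 0.1724]
eef_rot: [-1.571, -0.001, 0.061]
force: [0.1, -0.1, 4.9]
grip_width: 0.0478
```

{"name": "send_rows", "arguments": {
  "series": "0 0 0 0 0 0 -1; 0 0 0 0 0 0 -1; 0 0 0 0 0 0 -1; 0 0 0 0 0 0 -1; 0 0 0 0 0 0 -1; 0 0 0 0 0 0 -1; 0 0 0 0 0 0 -1; 0 0 0 0 0 0 -1; 0 0 0 0 0 0 -1; 0 0 0 0 0 0 -1",
  "newtons": 3
}}

```text
time_s: 23.15
ee_pos: [0.6186, -0.2381, 0.172]
eef_rot: [-1.571, -0.0, 0.061]
force: [1.3, 0.4, 5.0]
grip_width: 0.0478
```

{"name": "send_rows", "arguments": {
  "series": "0 0 0 0 0 0 -0.05; 0 0 0 0 0 0 0; 0 0 0 0 0 0 0.01; 0 0 0 0 0 0 0.02; 0 0 0 0 0 0 0.03; 0 0 0 0 0 0 0.04; 0 0 0 0 0 0 0.05; 0 0 0 0 0 0 0.06; 0 0 0 0 0 0 0.07; 0 0 0 0 0 0 0.08"
}}

```text
time_s: 23.98
ee_pos: [0.6184, -0.2381, 0.1716]
eef_rot: [-1.571, 0.001, 0.061]
force: [-0.4, -0.3, -0.3]
grip_width: 0.0507
```

```bash
python3 - <<'E'
from h import *
np.set_printoptions(precision=4,suppress=True)
look("side","side5");o=get_obs();print(o["ee_pos"],o["force"],o["grip_width"])
cv2.imwrite("pics/s5z.png",cv2.resize(cv2.imread("pics/side5.png")[200:440,280:520],None,fx=2.4,fy=2.4,interpolation=cv2.INTER_CUBIC))
X=o["ee_pos"].copy()
for h in(.07,.22):X[2]=h;p=proj("side",X);print("crop px",(p-[280,200])*2.4)
E
```

```text
[ 0.6184 -0.2381  0.1717] [-0.5934 -0.1233 -0.07  ] 0.05080980316168721
crop px [355.4831 382.4291]
crop px [395.9366 182.1131]
```

View pics/s5z.png

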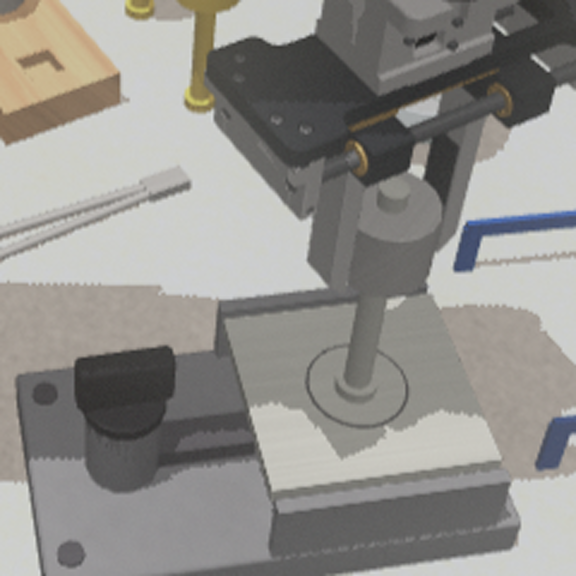

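The body stands free and upright near the circle's middle, with its foot at crop (356,388) and the circle centre at (357,386). Opening fully, then going straight up.

{"name": "send_rows", "arguments": {
  "series": "0 0 0 0 0 0 0.12; 0 0 0 0 0 0 0.18; 0 0 0 0 0 0 0.26; 0 0 0 0 0 0 0.36; 0 0 0 0 0 0 0.48; 0 0 0 0 0 0 0.6; 0 0 0 0 0 0 0.7; 0 0 0 0 0 0 0.7; 0 0 0 0 0 0 0.7; 0 0 0 0 0 0 0.7"
}}

```text
time_s: 24.87
ee_pos: [0.6186, -0.2381, 0.172]
eef_rot: [-1.571, -0.0, 0.061]
force: [0.8, 1.3, -0.3]
grip_width: 0.0797
```

{"name": "send_rows", "arguments": {
  "series": "0 0 0 0 -0.3 0 0.7; 0 0 0 0 -0.9 0 0.7; 0 0 0 0 -1.8 0 0.7; 0 0 0 0 -3 0 0.7; 0 0 0 0 -4.5 0 0.7; 0 0 0 0 -6 0 0.7; 0 0 0 0 -7.5 0 0.7; 0 0 0 0 -9 0 0.7; 0 0 0 0 -10 0 0.7; 0 0 0 0 -10.3 0 0.7"
}}

```text
time_s: 25.7
ee_pos: [0.619, -0.2383, 0.2778]
eef_rot: [-1.572, -0.003, 0.061]
force: [-0.1, -0.3, -0.4]
grip_width: 0.0796
```

{"name": "send_rows", "arguments": {
  "series": "0 0 0 0 0 0 0.7; 0 0 0 0 0 0 0.7; 0 0 0 0 0 0 0.7; 0 0 0 0 0 0 0.7; 0 0 0 0 0 0 0.7; 0 0 0 0 0 0 0.7; 0 0 0 0 0 0 0.7; 0 0 0 0 0 0 0.7; 0 0 0 0 0 0 0.7; 0 0 0 0 0 0 0.7"
}}

```text
time_s: 26.53
ee_pos: [0.6186, -0.2381, 0.275]
eef_rot: [-1.571, -0.0, 0.061]
force: [0.3, -1.1, -0.2]
grip_width: 0.0796
```

```bash
python3 - <<'E'
from h import *
look("side","side6");cv2.imwrite("pics/s6z.png",cv2.imread("pics/side6.png")[60:,180:540])
d=cv2.absdiff(camera("side"),camera("side"))[240:440,380:460];print(d.max(),get_obs()["time_s"])
E
```

```text
8 26.6833
```

View pics/s6z.png

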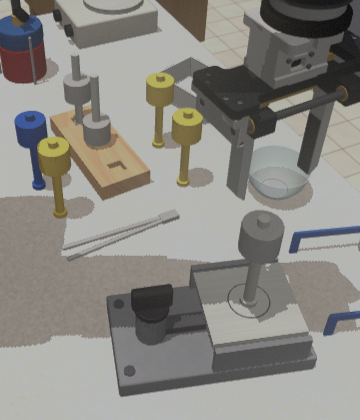

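The body stands upright in the circle at (248,300), with the gripper clear above it. The other two bodies and the tongs are untouched.

```bash
python3 -c "
from station import *
print(hand_in())"
```

```text
the job is handed in; nothing more can be done
None
```

The job is done and handed in at about 26.7 s. I turned the knob about 0.71 rad clockwise, then moved the top-heavy body from the block to the plate. I lowered it until the force showed contact, eased the grip to 3 N, opened slowly and went straight up.

**Level:** From above, the knob bar lies along the base to within about 0.015 rad, which is about 0.002 rad of plate tilt. In the side view the plate is flush with the cheeks. I did not measure the tilt any other way.

**Placement:** In the last side view the body stands upright in the circle with the gripper clear. Just after release the foot was about 1 mm from the circle's centre. Two successive side pictures differed only at noise level, so it was standing still.

**Rest of the scene:** The other two bodies, the tongs and the coloured look-alikes look undisturbed in the last side view.

**Disagreements:** The top and wrist cameras differed by about 2 to 5 mm on the knob, the body and the circle centre. That is mostly a little over the 2 mm calibration, and within what the grip and the circle allow. No check failed.

I viewed 11 pictures, one over the budget.

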